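# Check the die gap of a wire press with a feeler blade

### The job

Turn the wire press's turret by its red-capped knob until the red die clicks into place under the brass pad, and let go of the knob. Then take the orange-handled feeler blade and slide it straight in between the red die and the pad, lying flat on the die's top with the pad pressing on it, until it drags snugly with the red line across the blade at the pad's outer edge; finish while still holding it there by the handle. Leave the other things on the bench where they are.

Things in the scene. Friction and masses are not known exactly. Their poses are not given: they have to be found in the camera images.
- turret (a joint): Indexing turret of the press (aluminium disc, radius 100 mm, top 50 mm above the bench), rad, growing counter-clockwise from above. Sprung detents (at most 0.4 N m, 5 N at the knob) at 0 (grey die under the pad), 0.70 (blue die) and 1.40 (red die); stops at -0.15 and 1.55. It starts in one of the first two. Left within 0.25 of a detent it clicks in.
- turret_axis (a point): Point on the turret's vertical axis at the height of its top, 50 mm above the bench. Its x and y axes are the press's own; the blade goes in along +y. In these axes the pad's centre lies 74 mm towards -y; the green column (34 x 44 mm, 165 mm high) 132 mm towards -x and 74 mm towards -y; it carries a green head over the pad (44 x 44 mm, top at 165 mm, a nut up to 173 mm).
- turret_knob (a point): Upright round knob on the turret, black with a red cap, 20 mm thick, from 50 to 102 mm above the bench, 80 mm from the turret's axis; the point lies on its centre line 85 mm above the bench. Seen in the axes of turret_axis it stands at an angle from +x equal to the joint turret.
- die_red_top (a point): Red die on the turret, 34 mm wide with a steel top; the point is the middle of its flat top, 75 mm above the bench and 74.5 mm from the axis, at an angle of the joint turret minus 170 degrees in the axes of turret_axis; the flat top spans 55 to 94 mm from the axis, with a lip that slopes down to 100 mm.
- pad_edge (a point): Brass pad, 30 mm wide: middle of the outer edge that the blade meets first, given at the height of the pad's flat underside (at rest 77.5 mm above the bench, 2.5 mm above the die). The blade goes in along the +y axis. From this edge a lip slopes down and inward over about 6.6 mm (it starts 4.5 mm above the underside), then the flat underside runs 34 mm.
- ram (a joint): Lift of the sprung brass pad (m): 0 at rest, grows upward, stop at 0.008. It resists with about 3 N at rest (preload and weight) plus 1 N per mm, so a 4 mm blade flat on the die lifts it 1.5 mm and is pressed with about 4.5 N; a blade pushed down hard on the die drags much more.
- leaf_grip (a point): Orange-handled feeler blade lying flat on the bench: middle of its upright handle (28 mm along the blade, 14 mm across, 8 to 54 mm above the underside, on a foot 30 x 24 x 8 mm), 32 mm above the underside. x axis along the blade. Blade flush with the underside, 4 mm thick, 18 mm wide, tip 115 mm from the handle's centre, top bevelled over the last 15 mm to 1.2 mm. About 0.12 kg.
- leaf_line (a point): Middle of the red line across the orange-handled blade, 81 mm from the handle's centre, 34 mm from the tip, at the height of the underside; x axis along the blade to its tip.
- spare_grip (a point): Blue-handled blade of the same form but 7 mm thick, not to be used: middle of its handle, 32 mm above the bench. Leave alone.
- oil: White oil bottle, 56 mm across, 130 mm high, origin underneath. Leave alone.
- wrench: Steel wrench, 160 mm long, lying. Leave alone.
- driver: Screwdriver, 180 mm long, lying. Leave alone.
- slug: Brass cylinder, 40 mm across, 35 mm high, origin underneath. Leave alone.
- hook1: Bent steel hook of 6 mm wire, about 100 mm long, lying. Leave alone.
- hook2: Another such hook. Leave alone.
Not all that is in view belongs to the job. What is shaped like the part that bears leaf_grip but green, pink or turquoise is not meant.

How it is judged:
By the outcome, as a careful person would: the job done as asked, in the order asked, and still so for the second after the job is handed in, while the arm keeps its last pose, push and grip.
It also fails if it takes over 58 s, if anything falls off the work surface, if the arm or the gripper's body presses on something with over 40 N, if the wrist force passes 120 N, or if a joint passes its speed limit or range.

### The arm

A 6-joint arm with a two-finger parallel gripper is mounted at the origin on the work surface. World frame = base frame: x ahead of the robot, y to its left, z up, the work surface at z = 0. Lengths are in mm, angles in degrees, forces in N, time in s.
With the tool pointing down it reaches from about 350 to 850 mm from the base axis. Payload 8.1 kg.
Tool frame: the origin (TCP) lies midway between the tips of the shut fingers; the grasp point (between the pads) lies 19 mm behind it (r.pinch_z is the distance from the TCP to the grasp point, in mm); z points along the fingers, y is the line along which they close (so a half turn about z gives the same grasp; the last joint's range is limited). The gripper opens to 85 mm and grips with 20 to 120 N. Pads are 22 mm wide; open, the fingers measure 114 mm over their backs; the gripper's body (76 mm by 85 mm) begins 54 mm behind the grasp point. The pads swing forward as they close: fully open they stand 13 mm farther back than shut.
Start: joints at [-4.893, 7.471, 85.268, -0, 87.261, -4.893], TCP at [600.004, 0.022, 231.292] pointing down, gripper open.
Joint ranges: [-169.43, 169.43], [-51.17, 129.36], [1.28, 143.12], [-76.62, 256.62], [0, 156.53], [-152.29, 152.29]. Speed limits (degrees/s): [136.94, 136.94, 159.86, 180, 180, 180].

### API

Orientations are given as [roll, pitch, yaw] about the fixed x, y, z axes, in that order (R = Rz(yaw) Ry(pitch) Rx(roll)).
In Python, from bench import sensors, optics, job, r gives the robot as it stands.
- The arm moves only by the tool play_rows, never from a script. Its argument "motion" is a list that holds one entry, the list of rows, each a list of 6 numbers: the shift along the tool's x, y, z in cm, then the turn, a rotation vector about the tool's x, y, z in degrees. In form: [[[x, y, z, ax, ay, az], ...]]. A call has 1 to 5 rows; each row is the pose to reach, as a shift and turn from the pose commanded when the call began, along the tool's axes at that moment; what a row does not reach only later rows make up. A row lasts 1/10 s, in which the tool goes at most 50 mm and 8.59 degrees, less where a joint would pass 70% of its speed; a pose out of reach is approached as far as the arm can. A call with a gripper value outside its range is refused whole. "jaw" is the opening, from 0 (shut) to 1 (fully open), set as the call begins (left out, the last holds). The fingers move at their own pace and stop on an object; "squeeze" is the grip in N (left out, the last holds). Time passes only in rows, so rows that repeat a pose let the fingers close. It gives the time, the measured TCP pose, the force, the opening and the grip force at its end, in the units of the state.
- sensors.sense(): the state, without advancing time (a new reading comes with each control period).
- optics.snapshot(name): name is "scene" or "side" or "wrist"; returns a dict with "pixels" (400x640x3 uint8, red, green, blue), "mtx" (3x3 intrinsics, pixels), "k1" (the pictures are not rectified: a ray, as slopes to the right and down, at radius r is drawn at 1 + k1 r^2 times it, then the intrinsics apply), "R" (3x3) and "t" (3): a world point X has camera coordinates R X + t; the wrist camera has in their place "T_tool_cam" (4x4, takes a point from camera to tool coordinates, whose origin is the TCP and whose axes are the flange's). Camera axes: x right, y down, z forward; pixel columns grow to the right and rows downward; lengths in mm; the calibration is good to about 2 mm. A picture is of the moment at which its call begins: read the wrist's pose just before it. There is no depth.
- job.hand_in(): hands the job in; it is judged then, once.
The state is a dict: "time": time; "joint_pos": joint angles; "qd": joint speeds; "joint_efforts": joint torques, N m; "tool_pos": TCP position; "tcp_rot": TCP orientation; "ft_force": force on the tool from outside, world axes, zero at the start; "wrist_torque": the same for the moment, N m; "finger_gap": finger opening in mm; "grip_force": force on a finger pad.
Only numpy, scipy, OpenCV 4.12 (cv2) and the standard library are available. Lean on these libraries where they do the work, as an engineer would, in place of code of your own. Each camera call takes 0.05 s, during which the arm holds its last target. There are 200 camera calls.

## Working session

There is one attempt and no reset: what is moved stays moved. The work goes in short steps, Python scripts to look and compute and a tool call to move; the robot and the scene stay as the last step left them, time stands still between calls to the robot, and variables do not carry over. Pictures are saved under pics/ and viewed, at most 10 in all, crops included, and the job is handed in when it is done.

Besides the shell and the picture viewer there is one more tool, called after ">>>" as a command line: name --argument value ..., lists and objects as JSON in quotes. play_rows: Moves the arm, as the interface text tells. Its arguments: {"type":"object","properties":{"motion":{"type":"array","items":{"type":"array","items":{"type":"array","items":{"type":"number"}}}},"jaw":{"type":"number"},"squeeze":{"type":"number"}},"required":["motion"]}

```bash
ls; mkdir -p pics; python3 - <<'E'
from bench import sensors, optics, job, r
import cv2,numpy as np
print(sensors.sense())
for n in ("scene","side"):
    s=optics.snapshot(n); cv2.imwrite(f"pics/{n}0.png",s["pixels"][:,:,::-1]); print(n,s["mtx"],s["k1"],s["R"],s["t"])
    np.savez(f"{n}0.npz",**s)
E
```

```text
pics
{'time': 0.0, 'joint_pos': array([-4.89300006e+00,  7.51340307e+00,  8.53329248e+01,  6.67383506e-04,
        8.72607602e+01, -4.89378406e+00]), 'qd': array([ 0.01516709, -0.08787973, -0.11662162,  0.02582847, -0.07522871,
        0.10663922]), 'joint_efforts': array([-1.90700346e-03, -5.69404185e+01, -5.00557995e+01, -2.19391650e-04,
        1.44415747e-02,  7.24149572e-05]), 'tool_pos': array([5.99430350e+02, 7.59915095e-02, 2.30227266e+02]), 'tcp_rot': array([-1.79893359e+02, -9.79968649e-03,  9.00007424e+01]), 'ft_force': array([-0.271031  ,  0.13825358,  0.1383534 ]), 'wrist_torque': array([0.03203665, 0.00997925, 0.0516965 ]), 'grip_force': 0.0, 'finger_gap': 85.73140878449905}
scene [[511.33310884   0.         324.42864465]
 [  0.         511.33310884 198.39652455]
 [  0.           0.           1.        ]] 0.0015913877904683764 [[-8.38123752e-02  9.96481553e-01  1.48722328e-05]
 [ 8.35136881e-01  7.02500902e-02 -5.45537638e-01]
 [-5.43619238e-01 -4.57103848e-02 -8.38086323e-01]] [  31.19786833 -432.57186158 1773.07686925]
side [[411.44782759   0.         319.96870165]
 [  0.         411.44782759 199.08995473]
 [  0.           0.           1.        ]] -0.051859531182690516 [[-0.95407152 -0.29909186  0.01707613]
 [-0.22518541  0.67839005 -0.69934145]
 [ 0.19758305 -0.67106706 -0.71458375]] [ 529.55810697  167.65888742 1205.20386115]
```

View pics/scene0.png

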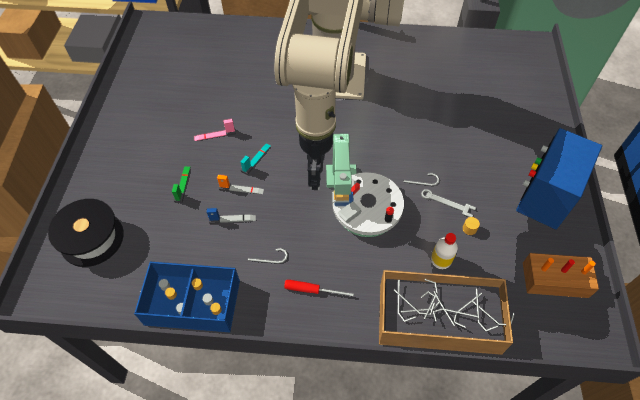

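View pics/side0.png

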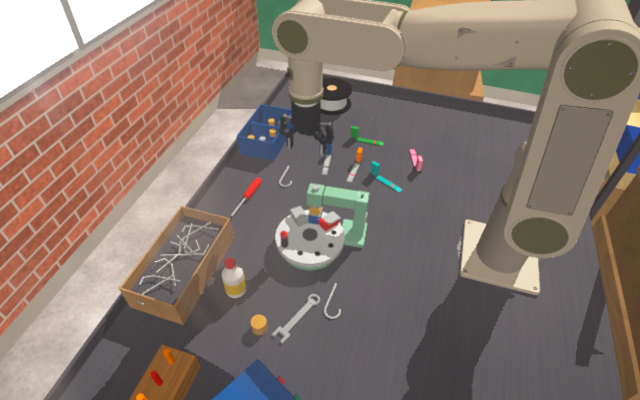

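The scene shows the turret at about (368,203) with the column at (342,165), the red-capped knob at (389,212), and the orange blade with its handle at (223,182) and tip at (263,191). The side view has the turret at (310,238), the knob at (284,238) and the orange handle at (359,155).

```bash
cat > h.py <<'E'
import numpy as np, cv2
from scipy.spatial.transform import Rotation as Rn
def ext(s,tp=None,rot=None):
    if "R" in s: return np.array(s["R"]),np.array(s["t"])
    T=np.eye(4);T[:3,:3]=Rn.from_euler("xyz",rot,degrees=True).as_matrix();T[:3,3]=tp
    M=np.linalg.inv(T@np.array(s["T_tool_cam"])); return M[:3,:3],M[:3,3]
def dist(s): return np.array([float(s["k1"]),0,0,0])
def ray(s,E,uv):
    p=cv2.undistortPoints(np.array([[uv]],float),np.array(s["mtx"]),dist(s))[0,0]
    R,t=E; return -R.T@t, R.T@np.array([p[0],p[1],1])
def plane(s,E,uv,z):
    c,d=ray(s,E,uv); return c+d*(z-c[2])/d[2]
def proj(s,E,X):
    R,t=E; return cv2.projectPoints(np.array(X,float).reshape(-1,1,3),cv2.Rodrigues(R)[0],t,np.array(s["mtx"]),dist(s))[0][:,0]
def tri(obs):
    A=np.zeros((3,3));b=np.zeros(3)
    for c,d in obs:
        d=d/np.linalg.norm(d);P=np.eye(3)-np.outer(d,d);A+=P;b+=P@c
    return np.linalg.solve(A,b)
E
python3 - <<'E'
from h import *
S={n:dict(np.load(f"{n}0.npz")) for n in("scene","side")}
E={n:ext(S[n]) for n in S}
def blobs(n,lo,hi,box):
    hsv=cv2.cvtColor(S[n]["pixels"],cv2.COLOR_RGB2HSV);m=cv2.inRange(hsv,lo,hi);x0,y0,x1,y1=box
    k=np.zeros_like(m);k[y0:y1,x0:x1]=m[y0:y1,x0:x1]
    c=cv2.connectedComponentsWithStats(k)
    return [(c[3][i].round(1),c[2][i]) for i in range(1,c[0]) if c[2][i][4]>5]
red=((0,150,80),(5,255,255));org=((6,150,120),(14,255,255))
print("sc red",blobs("scene",*red,(330,170,410,240)));print("sd red",blobs("side",*red,(265,200,350,260)))
print("sc or",blobs("scene",*org,(205,165,270,200)));print("sd or",blobs("side",*org,(340,140,375,190)))
f=lambda n,uv,z:plane(S[n],E[n],uv,z).round(1)
print("axis",f("scene",(368,200),50),f("side",(310,235),50))
print("knob",f("scene",(389.5,210),102),f("side",(284,235),102))
print("tri knob",tri([ray(S["scene"],E["scene"],(389.5,210)),ray(S["side"],E["side"],(284,235))]))
print("head top",f("scene",(342,152),165))
print("handle top",f("scene",(223,179),54),f("side",(359,151),54))
print("tip",f("scene",(263,191),0),f("side",(350,180),0))
a=cv2.resize(S["scene"]["pixels"][125:245,320:420],None,fx=4,fy=4,interpolation=cv2.INTER_CUBIC)
b=cv2.resize(S["side"]["pixels"][165:285,265:365],None,fx=4,fy=4,interpolation=cv2.INTER_CUBIC)
cv2.imwrite("pics/crop.png",np.hstack([a,b])[:,:,::-1])
E
```

```text
sc red [(array([355.1, 187.8]), array([351, 183,   9,  11,  59], dtype=int32)), (array([389.4, 210.5]), array([386, 207,   8,   8,  51], dtype=int32))]
sd red [(array([326.4, 224.2]), array([319, 219,  20,  12, 100], dtype=int32)), (array([283.6, 234.2]), array([281, 231,   6,   7,  34], dtype=int32))]
sc or [(array([223.4, 182.5]), array([217, 176,  12,  12,  91], dtype=int32))]
sd or [(array([358.6, 155.1]), array([356, 147,   7,  15,  56], dtype=int32))]
axis [544.5 136.7  50. ] [543.  137.1  50. ]
knob [605.1 192.  102. ] [596.6 199.8 102. ]
tri knob [599.56805328 192.90841988  93.04028737]
head top [471.6  55.8 165. ]
handle top [ 510.3 -279.6   54. ] [ 498.2 -276.3   54. ]
tip [ 506.2 -170.2    0. ] [ 501.9 -178.     0. ]
```

View pics/crop.png

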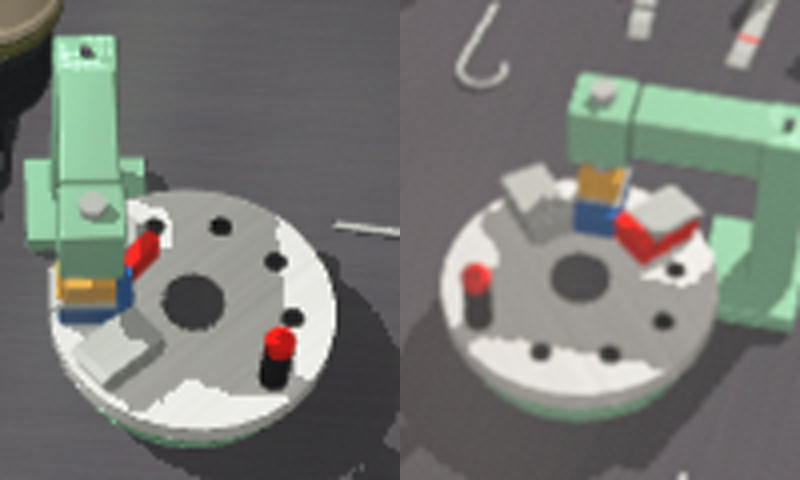

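Blue die is under the pad, so the turret is at 0.70. Crop positions: nut (343.2,175.7) scene / (315,187.5) side, axis hole (368.2,200.5) / (310,234.5).

```bash
python3 - <<'E'
from h import *
from scipy.optimize import least_squares
S={n:dict(np.load(f"{n}0.npz")) for n in("scene","side")}
E={n:ext(S[n]) for n in S}
# press-frame points: axis hole, knob cap centre, nut top, column top dot
q=.70
P=np.array([[0,0,50],[80*np.cos(q),80*np.sin(q),97],[0,-74,171],[-132,-74,165]])
O={"scene":[(368.2,200.5),(389.8,210.8),(343.2,175.7),(341.8,138)],"side":[(310,234.5),(283.8,234.5),(315,187.8),(362,196.5)]}
def W(p):
    c,s=np.cos(p[2]),np.sin(p[2]);w=P.copy();w[:,0]=p[0]+c*P[:,0]-s*P[:,1];w[:,1]=p[1]+s*P[:,0]+c*P[:,1];return w
def res(p): return np.concatenate([(proj(S[n],E[n],W(p))-np.array(O[n])).ravel() for n in S])
for k in range(1):
    f=least_squares(res,[544,137,.08],x_scale=[100,100,1]);print(f.x,np.degrees(f.x[2]),f.fun.round(1))
# blade: handle top centre, z 54; box handle corners
def Wl(p,X):
    c,s=np.cos(p[2]),np.sin(p[2]);X=np.array(X,float);return np.c_[p[0]+c*X[:,0]-s*X[:,1],p[1]+s*X[:,0]+c*X[:,1],X[:,2]]
for n,b in(("scene",(205,165,275,205)),("side",(335,138,375,190))):
    x0,y0,x1,y1=b
    cv2.imwrite(f"pics/b{n}.png",cv2.resize(S[n]["pixels"][y0:y1,x0:x1],None,fx=8,fy=8,interpolation=cv2.INTER_CUBIC)[:,:,::-1])
a=cv2.imread("pics/bscene.png");b=cv2.imread("pics/bside.png")
o=np.zeros((740,560,3),np.uint8);o[:320]=a;o[324:740,:320]=b;cv2.imwrite("pics/blade.png",o)
E
```

```text
[5.45543537e+02 1.37292245e+02 9.18421218e-02] 5.262165960668297 [ 0.  -0.2  0.4 -0.8 -0.2 -0.5 -0.2 -0.6 -0.8  0.3 -0.8 -0.3  0.1 -0.6
 -0.2 -0.2]
```

```bash
python3 - <<'E'
import cv2
o=cv2.imread("pics/blade.png");cv2.imwrite("pics/blade2.png",cv2.resize(o,None,fx=.8,fy=.8))
E
```

```text
(no output)
```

View pics/blade2.png

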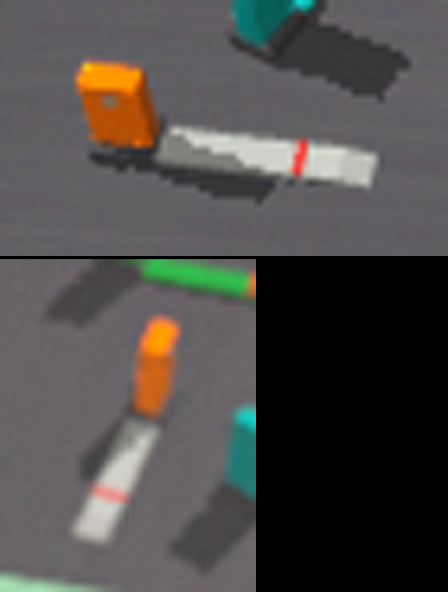

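Blade's red line is at (251.9,189.7) scene / (352.2,174.6) side; tip (263.4,191.6) / (349.5,181.1); handle top (222.3,176.1) / (360.3,148.8).

```bash
python3 - <<'E'
from h import *
from scipy.optimize import least_squares
S={n:dict(np.load(f"{n}0.npz")) for n in("scene","side")}
E={n:ext(S[n]) for n in S}
P=np.array([[0,0,54],[81,0,4],[115,0,1]])
O={"scene":[(222.3,176.1),(251.9,189.7),(263.4,191.6)],"side":[(360.3,148.8),(352.2,174.6),(349.5,181.1)]}
def W(p):
    c,s=np.cos(p[2]),np.sin(p[2]);w=P.astype(float);w[:,0]=p[0]+c*P[:,0];w[:,1]=p[1]+s*P[:,0];return w
def res(p): return np.concatenate([(proj(S[n],E[n],W(p))-np.array(O[n])).ravel() for n in S])
f=least_squares(res,[510,-279,1.57],x_scale=[100,100,1]);print(f.x,np.degrees(f.x[2]),f.fun.round(1))
from bench import sensors,r
print(r.pinch_z,Rn.from_euler("xyz",sensors.sense()["tcp_rot"],degrees=True).as_matrix().round(3))
E
```

```text
[ 498.43170469 -284.55329376    1.50935115] 86.47945077794382 [-0.2 -0.6 -0.2 -1.  -0.2 -1.  -0.8  0.8 -0.7 -0.3 -1.1 -0. ]
18.700000000000003 [[-0.     1.    -0.002]
 [ 1.     0.     0.   ]
 [ 0.    -0.002 -1.   ]]
```

>>> play_rows --motion '[[[3.9,0.05,0,0,0,8.5],[7.8,0.1,0,0,0,17],[11.7,0.15,0,0,0,25.5],[15.6,0.17,0,0,0,34],[19.4,0.17,2,0,0,42.5]]]' --jaw 1

```text
time: 0.6
tool_pos: [603.1, 196.0, 214.1]
tcp_rot: [179.8, -0.2, 47.1]
ft_force: [0.8, 0.4, 0.5]
finger_gap: 85.2
grip_force: 0.0
```

>>> play_rows --motion '[[[0,0,0,0,0,2.5],[0,0,0,0,0,2.5],[0,0,0,0,0,2.5]]]'

```text
time: 0.9
tool_pos: [601.7, 193.7, 211.2]
tcp_rot: [180.0, 0.0, 45.1]
ft_force: [0.0, 0.3, 0.5]
finger_gap: 85.3
grip_force: 0.0
```

```bash
python3 - <<'E'
from bench import sensors,optics
from h import *
st=sensors.sense();s=optics.snapshot("wrist")
E=ext(s,st["tool_pos"],st["tcp_rot"]);print(st["tool_pos"],st["tcp_rot"])
img=s["pixels"][:,:,::-1].copy()
a=np.radians(45.4)
pts=[[545.5+80*np.cos(a),137.3+80*np.sin(a),z] for z in(50,102)]+[[545.5,137.3,50]]
uv=proj(s,E,pts);print(uv)
for u in uv: cv2.drawMarker(img,(int(u[0]),int(u[1])),(255,0,255),0,14,1)
hsv=cv2.cvtColor(s["pixels"],cv2.COLOR_RGB2HSV);m=cv2.inRange(hsv,(0,150,80),(5,255,255));c=cv2.connectedComponentsWithStats(m)
for i in range(1,c[0]):
    if c[2][i][4]>100: print(c[3][i],c[2][i],plane(s,E,c[3][i],102))
cv2.imwrite("pics/w1.png",img)
E
```

```text
[601.68550388 193.69332889 211.17399572] [1.79995979e+02 2.54142376e-02 4.50991642e+01]
[[322.92691874 179.43410722]
 [322.86054495 193.15449556]
 [323.31868756 243.66000432]]
[554.25273312 183.50289389] [ 528  152   52   63 1555] [762.52955519  47.31796219 102.        ]
[322.04188482 192.30628272] [312 181  21  23 382] [601.7170377  195.39962651 102.        ]
[329.36647173 285.38011696] [316 274  30  23 513] [534.52142591 117.2528547  102.        ]
```

View pics/w1.png

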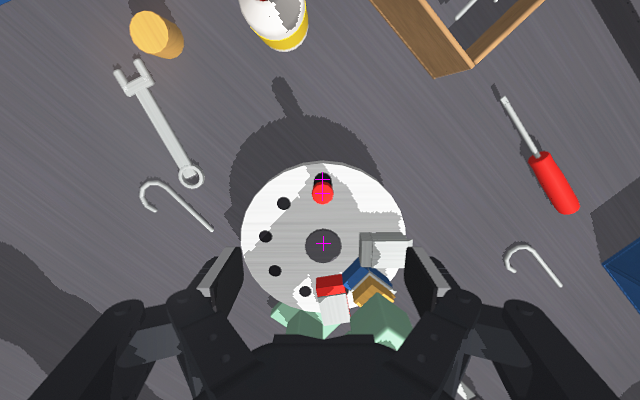

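Wrist view: knob cap at (322,192), matching the predicted marker within 1 px; turret hole at (323,246). Fingers straddle the knob's line tangentially; descend.

>>> play_rows --motion '[[[0.1,0,4,0,0,0],[0.1,0,8,0,0,0],[0.1,0,12,0,0,0],[0.1,0,14.2,0,0,0],[0.1,0,14.2,0,0,0]]]'

```text
time: 1.45
tool_pos: [599.5, 192.9, 65.0]
tcp_rot: [-179.8, 0.4, 45.0]
ft_force: [-0.9, -0.4, -0.2]
finger_gap: 85.5
grip_force: 0.0
```

>>> play_rows --motion '[[[0,0,0,0,0,0],[0,0,0,0,0,0],[0,0,0,0,0,0],[0,0,0,0,0,0],[0,0,0,0,0,0]]]' --jaw 0 --squeeze 30

```text
time: 1.95
tool_pos: [603.3, 195.0, 70.8]
tcp_rot: [179.9, -0.1, 45.0]
ft_force: [-0.0, 0.4, 5.2]
finger_gap: 19.9
grip_force: 29.1
```

>>> play_rows --motion '[[[0,0,0,0,0,0],[0,0,0,0,0,0]]]'

```text
time: 2.15
tool_pos: [603.3, 195.1, 70.8]
tcp_rot: [179.9, -0.1, 45.0]
ft_force: [-1.8, -0.6, 6.3]
finger_gap: 19.4
grip_force: 29.1
```

>>> play_rows --motion '[[[-0.02,-0.56,0,0,0,-4],[-0.08,-1.11,0,0,0,-8],[-0.18,-1.66,0,0,0,-12],[-0.31,-2.2,0,0,0,-16],[-0.48,-2.74,0,0,0,-20]]]'

```text
time: 2.65
tool_pos: [580.9, 211.2, 70.8]
tcp_rot: [179.9, -0.1, 65.1]
ft_force: [0.3, 0.3, 5.7]
finger_gap: 19.9
grip_force: 29.6
```

>>> play_rows --motion '[[[-0.02,-0.56,0,0,0,-4],[-0.08,-1.11,0,0,0,-8],[-0.18,-1.66,0,0,0,-12],[-0.31,-2.2,0,0,0,-16],[-0.48,-2.74,0,0,0,-20]]]'

```text
time: 3.15
tool_pos: [552.9, 219.3, 70.8]
tcp_rot: [179.9, -0.1, 85.2]
ft_force: [-3.4, 3.5, 6.4]
finger_gap: 19.7
grip_force: 29.8
```

>>> play_rows --motion '[[[0,0,0,0,0,0],[0,0,0,0,0,0],[0,0,0,0,0,0]]]'

```text
time: 3.45
tool_pos: [553.0, 219.3, 70.8]
tcp_rot: [179.9, -0.1, 85.0]
ft_force: [-5.1, 4.5, 7.5]
finger_gap: 19.7
grip_force: 29.9
```

>>> play_rows --motion '[[[0,0,0,0,0,0],[0,0,0,0,0,0],[0,0,0,0,0,0],[0,0,0,0,0,0]]]' --jaw 0.7

```text
time: 3.85
tool_pos: [552.7, 217.7, 69.1]
tcp_rot: [-180.0, 0.0, 85.0]
ft_force: [0.4, 0.1, 0.2]
finger_gap: 59.8
grip_force: 0.0
```

>>> play_rows --motion '[[[0,0,-4,0,0,0],[0,0,-8,0,0,0],[0,0,-12,0,0,0],[0,0,-16,0,0,0],[0,0,-18,0,0,0]]]'

```text
time: 4.35
tool_pos: [554.2, 218.3, 254.0]
tcp_rot: [179.7, -0.1, 85.0]
ft_force: [0.0, 0.5, 0.7]
finger_gap: 60.0
grip_force: 0.0
```

>>> play_rows --motion '[[[0,0,0,0,0,0],[0,0,0,0,0,0],[0,0,0,0,0,0]]]'

```text
time: 4.65
tool_pos: [551.9, 217.6, 247.1]
tcp_rot: [-179.8, 0.1, 85.0]
ft_force: [-0.4, -0.6, 0.1]
finger_gap: 59.6
grip_force: 0.0
```

```bash
python3 - <<'E'
from bench import sensors,optics
from h import *
st=sensors.sense();s=optics.snapshot("wrist")
np.savez("w2.npz",tp=st["tool_pos"],rot=st["tcp_rot"],**s)
E=ext(s,st["tool_pos"],st["tcp_rot"]);print(st["tool_pos"],st["tcp_rot"])
b=np.radians(5.26);ax=np.array([545.5,137.3])
def w(x,y,z): return [ax[0]+np.cos(b)*x-np.sin(b)*y,ax[1]+np.sin(b)*x+np.cos(b)*y,z]
pts=[w(80*np.cos(1.4),80*np.sin(1.4),102),w(0,0,50),w(0,-74,173),w(-132,-74,165),w(0,-111,77.5)]
print(proj(s,E,pts).round(1))
img=s["pixels"][:,:,::-1].copy()
for u in proj(s,E,pts): cv2.drawMarker(img,(int(u[0]),int(u[1])),(255,0,255),0,10,1)
hsv=cv2.cvtColor(s["pixels"],cv2.COLOR_RGB2HSV);m=cv2.inRange(hsv,(0,150,80),(5,255,255));c=cv2.connectedComponentsWithStats(m)
for i in range(1,c[0]):
    if c[2][i][4]>100: print(c[3][i],c[2][i])
a=optics.snapshot("side")["pixels"][165:285,265:365,::-1]
cv2.imwrite("pics/w2.png",np.hstack([img[:,120:520],cv2.resize(a,(333,400))]))
E
```

```text
[551.90961575 217.59849053 247.09851315] [-1.79831098e+02  7.05143678e-02  8.49949043e+01]
[[323.3 183.8]
 [324.  231.5]
 [337.1 351. ]
 [212.9 361.5]
 [338.5 313.5]]
[469.08928571  34.68890977] [ 450   16   39   38 1064]
[321.57191781 182.71917808] [313 173  18  20 292]
[329.40469974 268.91906005] [317 259  27  20 383]
[493.34688347 285.37669377] [483 273  21  29 369]
```

View pics/w2.png

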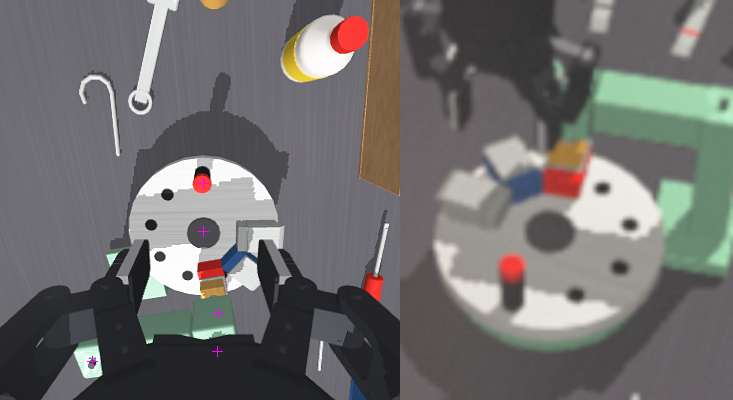

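Red die now sits under the pad (left half ~(210,268); side crop confirms), knob cap at (322,183) as predicted for 1.40, knob released. Now to the orange blade.

>>> play_rows --motion '[[[-4.5,-0.1,0,0,0,-0.3],[-9,-0.2,0,0,0,-0.6],[-13.5,-0.3,0,0,0,-0.9],[-18,-0.4,0,0,0,-1.2],[-22.5,-0.5,0,0,0,-1.5]]]'

```text
time: 5.25
tool_pos: [527.2, -7.3, 248.0]
tcp_rot: [-179.9, -0.0, 86.5]
ft_force: [0.0, 0.8, 0.0]
finger_gap: 59.9
grip_force: 0.0
```

>>> play_rows --motion '[[[-4.5,-0.1,0,0,0,0],[-9,-0.2,0,0,0,0],[-13.5,-0.3,1,0,0,0],[-18,-0.4,2,0,0,0],[-22.5,-0.5,4,0,0,0]]]'

```text
time: 5.75
tool_pos: [509.4, -232.1, 209.3]
tcp_rot: [179.9, 0.0, 86.5]
ft_force: [1.3, 0.3, -0.1]
finger_gap: 59.3
grip_force: 0.0
```

>>> play_rows --motion '[[[-4,0.6,1,0,0,0],[-5.5,0.9,2,0,0,0],[-5.5,0.9,2,0,0,0],[-5.5,0.9,2,0,0,0],[-5.5,0.9,2,0,0,0]]]'

```text
time: 6.25
tool_pos: [515.3, -284.5, 189.4]
tcp_rot: [-180.0, -0.0, 86.6]
ft_force: [-0.3, 0.4, -0.2]
finger_gap: 59.5
grip_force: 0.0
```

```bash
python3 - <<'E'
from bench import sensors,optics
from h import *
st=sensors.sense();s=optics.snapshot("wrist")
np.savez("w3.npz",tp=st["tool_pos"],rot=st["tcp_rot"],**s)
E=ext(s,st["tool_pos"],st["tcp_rot"]);print(st["tool_pos"],st["tcp_rot"])
a=np.radians(86.5);d=np.array([np.cos(a),np.sin(a)])
pts=[np.r_[np.array([498.4,-284.6])+k*d,z] for k,z in((0,54),(81,4),(115,1))]
print(proj(s,E,pts).round(1))
img=s["pixels"][:,:,::-1].copy()
for u in proj(s,E,pts): cv2.drawMarker(img,(int(u[0]),int(u[1])),(255,0,255),0,8,1)
cv2.imwrite("pics/w3.png",cv2.resize(img[100:400,160:480],None,fx=2,fy=2))
E
```

```text
[ 515.26284486 -284.4629972   189.43744898] [-1.79997774e+02 -1.95491472e-02  8.65539335e+01]
[[306.7 187.1]
 [308.  105.2]
 [307.7  72.6]]
```

View pics/w3.png

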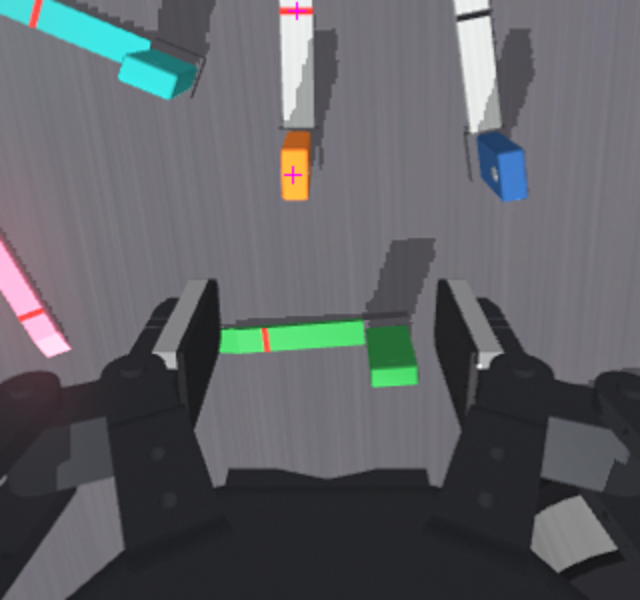

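Wrist view: orange handle centred at about (308,187) full-frame, 1 mm right of the prediction; the red line matches. Spare blue blade is about 100 mm to the right, clear.

>>> play_rows --motion '[[[0,-1.6,3,0,0,0],[0,-1.6,7,0,0,0],[0,-1.6,11,0,0,0],[0,-1.6,15,0,0,0],[0,-1.6,17.3,0,0,0]]]'

```text
time: 6.8
tool_pos: [497.9, -282.3, 13.5]
tcp_rot: [-179.9, -0.1, 86.6]
ft_force: [-0.6, 0.5, -0.4]
finger_gap: 59.8
grip_force: 0.0
```

>>> play_rows --motion '[[[0,0,0,0,0,0],[0,0,0,0,0,0],[0,0,0,0,0,0]]]'

```text
time: 7.1
tool_pos: [501.0, -285.3, 19.0]
tcp_rot: [179.8, 0.1, 86.5]
ft_force: [-0.2, -1.0, 0.4]
finger_gap: 59.7
grip_force: 0.0
```

>>> play_rows --motion '[[[0,0,0,0,0,0],[0,0,0,0,0,0],[0,0,0,0,0,0],[0,0,0,0,0,0],[0,0,0,0,0,0]]]' --jaw 0 --squeeze 60

```text
time: 7.6
tool_pos: [499.6, -284.9, 17.2]
tcp_rot: [179.9, 0.0, 86.5]
ft_force: [-0.5, 0.5, 5.8]
finger_gap: 13.4
grip_force: 58.9
```

>>> play_rows --motion '[[[0,0,0,0,0,0],[0,0,0,0,0,0]]]'

```text
time: 7.8
tool_pos: [499.6, -284.9, 17.2]
tcp_rot: [179.9, 0.0, 86.5]
ft_force: [-2.0, 0.5, 5.2]
finger_gap: 13.3
grip_force: 58.9
```

>>> play_rows --motion '[[[0,0,-2,0,0,0],[0,0,-5,0,0,0],[0,0,-8.5,0,0,0],[0,0,-8.5,0,0,0],[0,0,-8.5,0,0,0]]]'

```text
time: 8.3
tool_pos: [499.6, -284.9, 102.0]
tcp_rot: [179.9, 0.1, 86.5]
ft_force: [-1.1, -0.2, -1.7]
finger_gap: 13.2
grip_force: 58.8
```

>>> play_rows --motion '[[[3,1,0,0,0,-2],[7,2.2,0,0,0,-4],[11,3.4,0,0,0,-6],[15,4.6,0,0,0,-8],[18,5.4,0,0,0,-8.8]]]'

```text
time: 8.8
tool_pos: [563.0, -105.4, 98.9]
tcp_rot: [-179.8, -0.1, 95.4]
ft_force: [0.3, -1.0, -2.8]
finger_gap: 13.6
grip_force: 58.5
```

>>> play_rows --motion '[[[1.1,0.4,0,0,0,0],[1.1,0.4,0,0,0,0],[1.1,0.4,0,0,0,0],[1.1,0.4,0,0,0,0],[1.1,0.4,0,0,0,0]]]'

```text
time: 9.3
tool_pos: [566.6, -98.1, 101.1]
tcp_rot: [-180.0, 0.0, 95.2]
ft_force: [0.1, -0.7, -1.6]
finger_gap: 13.3
grip_force: 58.6
```

```bash
python3 - <<'E'
from bench import sensors,optics
from h import *
st=sensors.sense();s=optics.snapshot("wrist");sd=optics.snapshot("side");sc=optics.snapshot("scene")
np.savez("w4.npz",tp=st["tool_pos"],rot=st["tcp_rot"],**s)
tp=st["tool_pos"]
E=ext(s,tp,st["tcp_rot"]);print(tp,st["tcp_rot"],st["ft_force"],st["finger_gap"])
img=s["pixels"][:,:,::-1].copy()
b=np.radians(5.26);ax=np.array([545.5,137.3])
def w(x,y,z): return [ax[0]+np.cos(b)*x-np.sin(b)*y,ax[1]+np.sin(b)*x+np.cos(b)*y,z]
dx=np.cos(b)*(tp[0]-ax[0])+np.sin(b)*(tp[1]-ax[1]);dy=-np.sin(b)*(tp[0]-ax[0])+np.cos(b)*(tp[1]-ax[1]);print("press xy",dx,dy)
u=tp[2]-17.2
A=Rn.from_euler("xyz",st["tcp_rot"],degrees=True).as_matrix()[:,0]
bl=[np.r_[tp[:2]+k*A[:2],u+h] for k,h in((81,4),(115,1))]
pr=[w(-15,-97.6,77.5),w(15,-97.6,77.5),w(-15,-96,103),w(0,0,50)]
o=[]
for S,EE,box,k in((s,E,None,1),(sd,ext(sd),(280,140,360,240),4),(sc,ext(sc),(300,140,380,240),4)):
    im=S["pixels"][:,:,::-1].copy();im=im[100:400,160:480] if box is None else im[box[1]:box[3],box[0]:box[2]]
    off=(160,100) if box is None else box[:2]
    im=cv2.resize(im,None,fx=k,fy=k,interpolation=cv2.INTER_CUBIC)
    for c,P in(((255,0,255),bl),((255,255,0),pr)):
        for q in proj(S,EE,P): cv2.drawMarker(im,(int((q[0]-off[0]+.5)*k),int((q[1]-off[1]+.5)*k)),c,0,7,1)
    o.append(im if box is not None else cv2.resize(im,(427,400)))
cv2.imwrite("pics/w4.png",cv2.resize(np.hstack(o),None,fx=.74,fy=.74) if 0 else np.vstack([np.hstack([o[1],o[2]])]))
cv2.imwrite("pics/w4b.png",o[0])
E
```

```text
[566.56478331 -98.12876734 101.09429343] [-1.79977533e+02  6.73026111e-03  9.51956003e+01] [ 0.11728311 -0.74544156 -1.63684981] 13.280226842920595
press xy -0.6069523608090392 -236.36848604550542
```

View pics/w4.png

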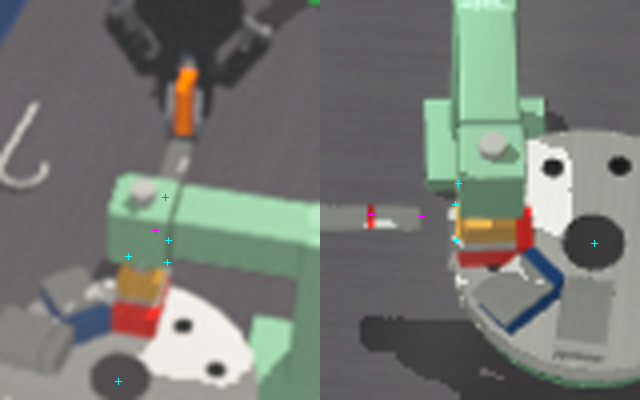

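View pics/w4b.png

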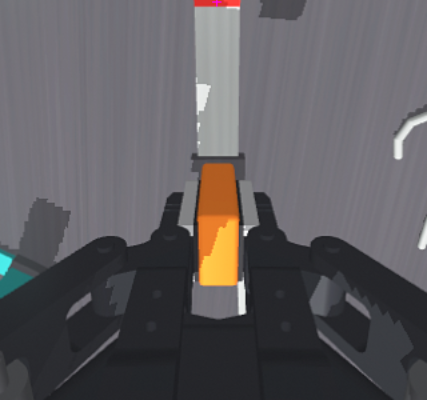

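The scene crop shows the blade's line at (50,214) and tip at (101,216), matching the projected markers; pad's outer edge sits where predicted. The blade is straight in the grip. Lower and start in.

>>> play_rows --motion '[[[0,0.06,0.4,0,0,0],[0,0.06,0.77,0,0,0],[0,0.06,0.77,0,0,0],[0,0.06,0.77,0,0,0]]]'

```text
time: 9.85
tool_pos: [567.3, -96.7, 93.2]
tcp_rot: [-180.0, -0.0, 95.3]
ft_force: [0.9, -0.3, -1.3]
finger_gap: 13.4
grip_force: 58.6
```

>>> play_rows --motion '[[[0.5,0,0,0,0,0],[1,0,0,0,0,0],[1.5,0,0,0,0,0],[1.5,0,0,0,0,0],[1.5,0,0,0,0,0]]]'

```text
time: 10.35
tool_pos: [566.2, -81.6, 93.7]
tcp_rot: [180.0, 0.0, 95.3]
ft_force: [0.4, -0.2, -1.0]
finger_gap: 13.1
grip_force: 58.6
```

>>> play_rows --motion '[[[0.3,0,0,0,0,0],[0.6,0,0,0,0,0],[0.9,0,0,0,0,0],[1.2,0,0,0,0,0],[1.2,0,0,0,0,0]]]'

```text
time: 10.85
tool_pos: [565.0, -69.4, 93.6]
tcp_rot: [-180.0, -0.0, 95.3]
ft_force: [-0.5, -0.8, -1.9]
finger_gap: 13.4
grip_force: 58.6
```

>>> play_rows --motion '[[[0.2,0,0,0,0,0],[0.4,0,0,0,0,0],[0.6,0,0,0,0,0],[0.8,0,0,0,0,0],[0.8,0,0,0,0,0]]]'

```text
time: 11.35
tool_pos: [564.1, -61.8, 93.3]
tcp_rot: [-180.0, 0.0, 95.3]
ft_force: [0.6, -0.6, -3.6]
finger_gap: 13.2
grip_force: 58.2
```

>>> play_rows --motion '[[[0.25,0,0,0,0,0],[0.5,0,0,0,0,0],[0.75,0,0,0,0,0],[1,0,0,0,0,0],[1,0,0,0,0,0]]]'

```text
time: 11.85
tool_pos: [563.2, -51.5, 93.4]
tcp_rot: [-180.0, -0.0, 95.3]
ft_force: [-0.0, -0.5, -5.8]
finger_gap: 13.0
grip_force: 58.4
```

>>> play_rows --motion '[[[0.2,0,0,0,0,0],[0.4,0,0,0,0,0],[0.6,0,0,0,0,0],[0.8,0,0,0,0,0],[0.8,0,0,0,0,0]]]'

```text
time: 12.35
tool_pos: [562.6, -43.6, 93.5]
tcp_rot: [-180.0, -0.0, 95.3]
ft_force: [0.1, -0.6, -6.5]
finger_gap: 13.6
grip_force: 58.3
```

```bash
python3 - <<'E'
from bench import sensors,optics
from h import *
st=sensors.sense();sc=optics.snapshot("scene");sd=optics.snapshot("side")
tp=st["tool_pos"];print(tp,st["tcp_rot"],st["ft_force"],st["wrist_torque"])
b=np.radians(5.26);ax=np.array([545.5,137.3])
print("press",np.cos(b)*(tp[0]-ax[0])+np.sin(b)*(tp[1]-ax[1]),-np.sin(b)*(tp[0]-ax[0])+np.cos(b)*(tp[1]-ax[1]))
np.savez("sc5.npz",**sc)
hsv=cv2.cvtColor(sc["pixels"],cv2.COLOR_RGB2HSV)
E=ext(sc)
m=cv2.inRange(hsv,(0,120,80),(5,255,255));m[:, :300]=0;c=cv2.connectedComponentsWithStats(m[:240,:350])
for i in range(1,c[0]):
    if c[2][i][4]>3: print("red",c[3][i].round(1),c[2][i],plane(sc,E,c[3][i],80).round(1))
m=cv2.inRange(hsv,(14,120,80),(25,255,255));c=cv2.connectedComponentsWithStats(m[:240,:360])
for i in range(1,c[0]):
    if c[2][i][4]>10 and c[3][i][0]>320: print("brass",c[3][i].round(1),c[2][i])
im=cv2.resize(sc["pixels"][175:225,310:370,::-1],None,fx=9,fy=9,interpolation=cv2.INTER_NEAREST)
cv2.imwrite("pics/s5.png",im)
E
```

```text
[562.59499302 -43.57596943  93.52120008] [-1.79993636e+02 -2.14467327e-02  9.53124190e+01] [ 0.10547655 -0.59506857 -6.478149  ] [-0.58979714 -0.11031837  0.0093726 ]
press 0.44112491417399013 -181.68148092976614
red [332.  195.5] [332 193   1   6   6] [557.7  36.4  80. ]
red [341.9 203.5] [335 195  15  12  55] [581.2  65.2  80. ]
brass [341.1 196.9] [334 194  15   6  74]
```

>>> play_rows --motion '[[[0,0,0.06,0,0,0],[0,0,0.13,0,0,0],[0,0,0.13,0,0,0],[0,0,0.13,0,0,0]]]'

```text
time: 12.85
tool_pos: [562.8, -43.8, 92.6]
tcp_rot: [180.0, -0.0, 95.3]
ft_force: [-0.9, 0.5, -2.2]
finger_gap: 13.1
grip_force: 59.1
```

>>> play_rows --motion '[[[0.05,0,0,0,0,0],[0.1,0,0,0,0,0],[0.15,0,0,0,0,0],[0.2,0,0,0,0,0],[0.2,0,0,0,0,0]]]'

```text
time: 13.35
tool_pos: [563.1, -42.7, 92.8]
tcp_rot: [179.9, 0.1, 95.3]
ft_force: [0.3, -6.0, -0.4]
finger_gap: 13.4
grip_force: 59.2
```

>>> play_rows --motion '[[[0.05,0,0,0,0,0],[0.1,0,0,0,0,0],[0.15,0,0,0,0,0],[0.2,0,0,0,0,0],[0.2,0,0,0,0,0]]]'

```text
time: 13.85
tool_pos: [562.9, -40.5, 92.8]
tcp_rot: [179.9, 0.0, 95.3]
ft_force: [-0.3, -4.3, -1.3]
finger_gap: 13.6
grip_force: 59.2
```

```bash
python3 - <<'E'
from bench import sensors,optics
from h import *
st=sensors.sense();sc=optics.snapshot("scene");w=optics.snapshot("wrist")
tp=st["tool_pos"];print(tp,st["tcp_rot"],st["ft_force"],st["wrist_torque"])
b=np.radians(5.26);ax=np.array([545.5,137.3])
print("press",np.cos(b)*(tp[0]-ax[0])+np.sin(b)*(tp[1]-ax[1]),-np.sin(b)*(tp[0]-ax[0])+np.cos(b)*(tp[1]-ax[1]))
E=ext(w,tp,st["tcp_rot"])
def W(x,y,z): return [ax[0]+np.cos(b)*x-np.sin(b)*y,ax[1]+np.sin(b)*x+np.cos(b)*y,z]
yl=-np.sin(b)*(tp[0]-ax[0])+np.cos(b)*(tp[1]-ax[1])+81
e=[W(x,-97.6,z) for x in(-15,15) for z in (82,)];l=[W(x,yl,79.2) for x in(-9,9)]
o=[]
for S,EE,x0,y0,ww,hh,k in((sc,ext(sc),318,178,40,45,10),(w,E,283,82,80,90,5)):
    im=cv2.resize(S["pixels"][y0:y0+hh,x0:x0+ww,::-1],None,fx=k,fy=k,interpolation=cv2.INTER_NEAREST).copy()
    for c,P in(((255,0,255),l),((255,255,0),e)):
        for q in proj(S,EE,P):
            print(q.round(1)); cv2.drawMarker(im,(int((q[0]-x0+.5)*k),int((q[1]-y0+.5)*k)),c,0,9,1)
    o.append(im)
cv2.imwrite("pics/s6.png",np.hstack(o))
E
```

```text
[562.90942494 -40.47456559  92.76300294] [1.79924946e+02 4.48850316e-02 9.52785342e+01] [-0.32521533 -4.321115   -1.3354747 ] [-0.7426882  -0.12013562  0.00620978]
press 1.0385552379976737 -178.6219629593484
[333.4 192.1]
[333.5 197.5]
[333.3 189.7]
[333.5 198.8]
[303.5 100.9]
[337.5 100.9]
[291.6 100.8]
[349.2 100.8]
```

View pics/s6.png

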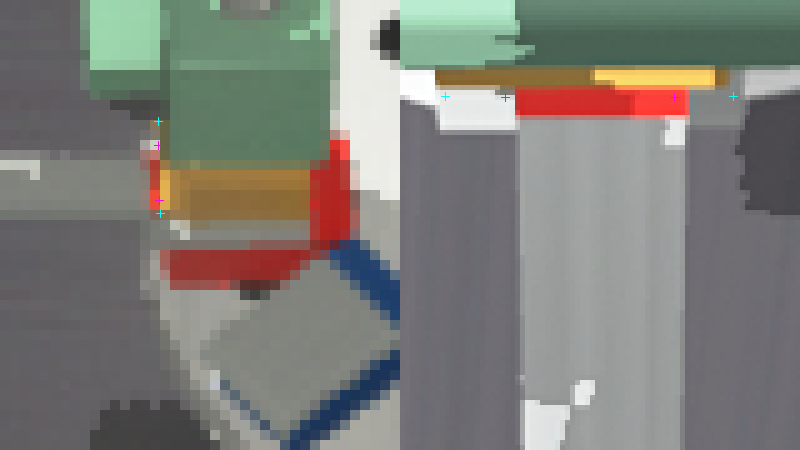

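Last picture: in the wrist half the red line is wholly visible (rows 88–117 in the crop) just outside the pad's edge at row 88, so its middle is about 1.5 mm short; blade is straight and well inside the pad's width. Advance 1.5 mm.

>>> play_rows --motion '[[[0.05,0,0,0,0,0],[0.1,0,0,0,0,0],[0.15,0,0,0,0,0],[0.15,0,0,0,0,0],[0.15,0,0,0,0,0]]]'

```text
time: 14.45
tool_pos: [562.7, -38.9, 92.7]
tcp_rot: [179.9, 0.0, 95.3]
ft_force: [0.7, -5.1, -0.3]
finger_gap: 13.4
grip_force: 59.2
```

```bash
cat > chk.py <<'E'
from bench import sensors,optics
from h import *
st=sensors.sense();w=optics.snapshot("wrist");sc=optics.snapshot("scene")
print(st["tool_pos"],st["tcp_rot"],st["ft_force"],st["grip_force"])
p=w["pixels"]
hsv=cv2.cvtColor(p,cv2.COLOR_RGB2HSV)
for u in (311,320,328,335): print(u,[tuple(int(v) for v in hsv[r,u]) for r in range(94,108)])
k=cv2.connectedComponentsWithStats(cv2.inRange(hsv,(0,150,80),(5,255,255))[:200])
print([k[2][i].tolist() for i in range(1,k[0]) if k[2][i][4]>20])
W=dict(np.load("w3.npz"));print("w3 line",[tuple(int(v) for v in W["pixels"][r,308]) for r in range(100,112)])
E
python3 chk.py
```

```text
[562.68528993 -38.86234423  92.68808062] [1.79935467e+02 3.19651359e-02 9.52840205e+01] [ 0.6664918  -5.07588484 -0.3105234 ] 59.247422218322754
311 [(73, 63, 106), (72, 65, 98), (72, 63, 93), (72, 67, 163), (74, 68, 124), (56, 55, 98), (20, 136, 129), (20, 154, 136), (15, 164, 148), (3, 198, 198), (0, 213, 210), (0, 86, 180), (120, 2, 158), (85, 9, 162)]
320 [(73, 61, 105), (73, 62, 98), (73, 64, 96), (72, 66, 97), (74, 72, 96), (57, 52, 98), (20, 137, 128), (20, 155, 135), (13, 169, 151), (3, 200, 198), (0, 214, 209), (1, 83, 181), (30, 2, 161), (90, 8, 165)]
328 [(74, 63, 105), (71, 62, 98), (72, 66, 97), (72, 66, 96), (76, 75, 95), (41, 65, 114), (20, 150, 246), (23, 148, 252), (14, 166, 239), (4, 197, 214), (0, 214, 206), (0, 84, 176), (30, 2, 158), (85, 9, 162)]
335 [(73, 63, 105), (73, 62, 98), (72, 66, 97), (73, 66, 96), (77, 73, 94), (41, 65, 114), (20, 150, 246), (24, 147, 250), (14, 166, 251), (3, 195, 253), (0, 209, 254), (1, 76, 244), (60, 1, 227), (80, 7, 231)]
[[306, 103, 35, 2, 70], [583, 157, 57, 43, 1679]]
w3 line [(233, 236, 235), (233, 237, 236), (232, 242, 241), (247, 190, 187), (254, 94, 90), (254, 61, 56), (255, 55, 49), (249, 189, 184), (235, 237, 235), (233, 238, 236), (233, 237, 235), (233, 237, 235)]
```

```bash
python3 -c "
from bench import job
print(job.hand_in())"
```

```text
the job is handed in; nothing more can be done
None
```

I turned the turret until the red die sat under the pad and let go of the knob. I then slid the orange blade in flat until the red line's middle was at the pad's outer edge, dragging at about 5 N. The job was handed in at about 14.5 s with the handle still gripped; the hand-in gave no verdict.

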